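Stand the calibration-gas bottle up in its dock

ROBOT

A 6-joint arm with a two-finger parallel gripper is mounted at the origin on the work surface. World frame = base frame: x ahead of the robot, y to its left, z up, the work surface at z = 0. Lengths are in m, angles in rad, forces in N, time in s.
With the tool pointing down it reaches from about 0.35 to 0.975 m from the base axis. Payload 7.1 kg.
Tool frame: the origin (TCP) lies midway between the tips of the shut fingers; the grasp point (between the pads) lies 19 mm behind it; z points along the fingers, x is the direction in which the jaws open and shut, and the axes are right-handed (so a half turn about z gives the same grasp; the last joint's range is limited). The gripper opens to 88 mm and grips with 3 to 60 N. Pads are 20 mm wide; open, the fingers measure 115 mm over their backs; the gripper's body (75 mm by 178 mm) begins 61 mm behind the grasp point.
Start: joints at [-1.257, 0.423, 1.63, -0, 1.089, -0.019], TCP at [0.204, -0.591, 0.223] pointing down, gripper open.
Joint ranges: [-3, 3], [-0.9, 2.11], [0.09, 2.58], [-1.31, 4.45], [0.11, 2.69], [-2.54, 2.54]. Speed limits (rad/s): [2.39, 2.39, 3.01, 3.14, 3.14, 3.14].

INTERFACE

Orientations are given as a unit quaternion [w, x, y, z].
In Python, from station import move_pose, movel, movej, command_gripper, wait, inverse_kinematics, read_camera, camera_info, MotionError, job_done, get_time, get_joint_pos, get_qvel, get_effort, get_tcp_pos, get_ee_rot, get_ft_force, get_ft_torque, get_grip_width gives the robot as it stands. Calls block until the motion is done:
- move_pose(position, orientation): joint-space move of the TCP to a pose.
- movel(position, frame=None, v=0.15, until_force=None): straight line of the TCP; frame=None keeps the orientation; v is the mean speed in m/s. With until_force (N) it stops when the force on the tool has changed by that much, and returns True; else False.
- movej(angles): joint-space move.
- command_gripper(opening): opening from 0.0 (shut) to 1.0 (fully open); the grip force is fixed at half the most; returns when the fingers have stopped.
- wait(seconds).
- inverse_kinematics(position, orientation): joint angles nearest the present ones, or None.
- read_camera(name): name is "scene" or "top" or "wrist"; returns the picture (420x560x3 uint8, red, green, blue); there is no depth.
- camera_info(name): a dict with "intrinsics" (3x3 intrinsics, pixels), "T" (4x4, takes a point from camera to world coordinates); the wrist camera has in their place "tool_from_camera" (4x4, takes a point from camera to tool coordinates, whose origin is the TCP and whose axes are the tool frame's). Camera axes: x right, y up, looking along -z (the intrinsics and any distortion apply to the point x, -y, -z); pixel columns grow to the right and rows downward; lengths in m; the calibration is good to about 2 mm. A picture is of the moment at which its call begins: read the wrist's pose just before it. camera_info takes no time and is no camera call.
A pose or a line that the arm cannot do raises MotionError and nothing moves.
- job_done(): hands the job in, once; it reports no verdict.
Readings, each from a call of its own:
- get_time(): time.
- get_joint_pos(): joint angles.
- get_qvel(): joint speeds.
- get_effort(): joint torques, N m.
- get_tcp_pos(): TCP position.
- get_ee_rot(): TCP orientation.
- get_ft_force(): force on the tool from outside, world axes, zero at the start.
- get_ft_torque(): the same for the moment, N m.
- get_grip_width(): opening from 0.0 (shut) to 1.0 (fully open).
Only numpy, scipy, OpenCV 4.12 (cv2) and the standard library are available. Lean on these libraries where they do the work, as an engineer would, in place of code of your own. Each camera call takes 0.05 s, during which the arm holds its last target.

TASK

The gas bottle lies on the bench in front of its dock: slide it, still lying, foot first between the dock's rails until the foot butts gently against the back plate, then, with the foot staying down on the bench and kept lightly against the plate, lift the valve end until the bottle stands upright between the rails, close up to the plate under the sensor head. Let it down gently (do not let it fall onto its foot), let go, and neither touch the sensor head nor disturb the other things on the bench.

Things in the scene. Friction and masses are not known exactly. Their poses are not given: they have to be found in the camera images.
- bottle: Lying gas bottle: aluminium, 72 mm diameter to 135 mm from the foot, cone to 24 mm at 158, steel stem 18 thick, ball at the end; 220 mm long, 0.5-0.8 kg, mass centre about 72 mm from the foot. Eight-sided rubber boot on the foot (32 mm long, 72 across flats, one flat down). Foot starts 80-130 mm before the dock's origin, askew up to 14 degrees. Origin: foot centre (36 mm up when lying); z: axis, foot to valve.
- valve (a point): Centre of the valve ball, 30 mm in diameter, on the bottle's axis 205 mm from the foot face: 36 mm above the bench at the start, 205 mm when standing. Take the bottle here, the fingers closing level across the axis: the ball can swivel between the pads while the bottle rises.
- dock: Aluminium dock, fixed (place, heading vary). Two rails 22 mm high, 10 thick, 96 apart inside, run from 70 mm before the origin to 8 behind. Between them an upright back plate 86 mm wide, 100 high, clamped with its face 0 to 12 mm in front of the origin: its setting differs each time and is not told; feel for it. Origin: on the bench, mid-way between rails. x: level, the way the bottle slides in; z up.
- seat (a point): Point on the bench midway between the rails, 42 mm in front of the dock's origin. The standing bottle's foot centre ends within about 7 mm of it: 36 mm in front of the plate. As the bottle is raised, its upper foot edge slides down the plate and its lower foot edge slides back over the bench, up to 72 mm.
- head: Sensor head, grey plastic block 60 mm wide on a mast behind the plate (mast 18 mm thick, 345 mm high); do not touch. Underside 260 mm above the bench, 40 mm over the standing bottle's ball; reaches to 27 mm in front of the dock's origin, 9 to 21 mm short of the standing bottle's axis: no room for a gripper pointing straight down; lean it 35 to 45 degrees, its body away from the plate. Axes: the dock's.
- jar: Clear specimen jar with a red lid, 48 mm in diameter, 60 mm high, beside the dock. Bystander: leave it alone. Origin: centre of its underside.
- beaker: Glass beaker 64 mm in diameter, 80 mm high, beside the lying bottle. Bystander: leave it alone. Origin: centre of its underside.
- driver: Screwdriver lying beside the bottle. Bystander: leave it alone. Origin: centre of its underside.
- shortcan: Plain short aluminium can 60 mm in diameter, 110 mm high, standing beside the dock; not the gas bottle. Bystander: leave it alone. Origin: centre of its underside.
- dish: Clear round dish 60 mm in diameter, 18 mm high. Bystander: leave it alone. Origin: centre of its underside.
- wrench: Steel wrench about 150 mm long, lying to the right. Bystander: leave it alone. Origin: centre of its underside.
- clampboss: Clamp block 30 x 50 x 28 mm. Bystander: leave it alone. Origin: centre of its underside.

How it is judged:
By the outcome, as a careful person would: the job done as asked, in the order asked, and still so for the second after the job is handed in, with the robot touching nothing.
It also fails if it takes over 56 s, if anything falls off the work surface, if the arm or the gripper's body presses on something with over 40 N, if the wrist force passes 120 N, or if a joint passes its speed limit or range.

## Working session

There is one attempt and no reset: what is moved stays moved. The work goes in short steps, each a Python script; the robot and the scene stay as the last script left them, time stands still between calls to the robot, and variables do not carry over. Pictures are saved under pics/ and viewed, and the job is handed in when it is done.

```bash
ls; mkdir -p pics
python3 - <<'E'
from station import *
import cv2,numpy as np
np.set_printoptions(precision=4,suppress=True)
for n in ("scene","top","wrist"):
    im=read_camera(n); cv2.imwrite(f"pics/{n}0.png",im[:,:,::-1]); 
    print(n,camera_info(n))
print(get_time(),get_tcp_pos(),get_ee_rot(),get_grip_width(),get_ft_force())
E
```

```text
pics
scene {'intrinsics': array([[463.4381,   0.    , 275.5338],
       [  0.    , 463.4381, 218.4516],
       [  0.    ,   0.    ,   1.    ]]), 'T': array([[-0.0863, -0.8467,  0.525 ,  1.101 ],
       [ 0.9962, -0.0791,  0.0362, -0.0075],
       [ 0.0108,  0.5261,  0.8503,  0.8742],
       [ 0.    ,  0.    ,  0.    ,  1.    ]])}
top {'intrinsics': array([[415.4282,   0.    , 277.6974],
       [  0.    , 415.4282, 206.6797],
       [  0.    ,   0.    ,   1.    ]]), 'T': array([[ 0.0273,  0.988 , -0.1523,  0.4453],
       [-0.9996,  0.0285,  0.0058, -0.0404],
       [ 0.0101,  0.1521,  0.9883,  1.0295],
       [ 0.    ,  0.    ,  0.    ,  1.    ]])}
wrist {'intrinsics': array([[358.1088,   0.    , 278.9899],
       [  0.    , 358.1088, 203.6631],
       [  0.    ,   0.    ,   1.    ]]), 'tool_from_camera': array([[ 1.    ,  0.0007, -0.0005, -0.0008],
       [ 0.0006, -0.9643, -0.2648, -0.0722],
       [-0.0006,  0.2648, -0.9643, -0.162 ],
       [ 0.    ,  0.    ,  0.    ,  1.    ]])}
0.15 [ 0.2041 -0.5903  0.2221] [-0.0003  0.8144 -0.5803 -0.0005] 0.999829830368595 [-0.4632  0.2795 -0.2126]
```

View pics/top0.png

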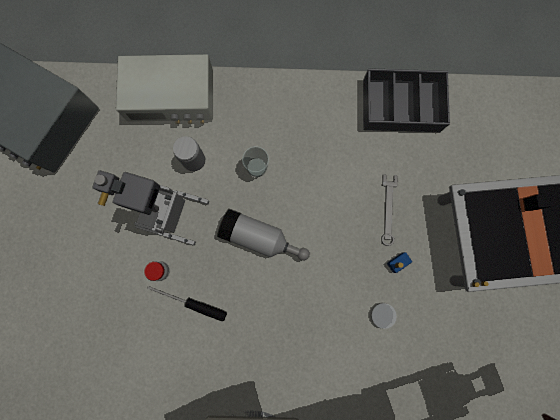

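View pics/scene0.png

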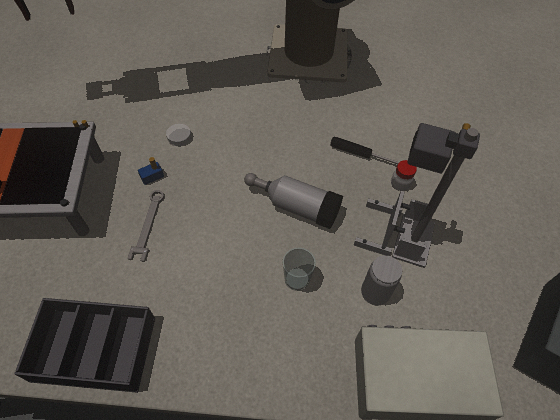

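The top view shows the bottle with its foot at about (230,230) and its ball at (303,254). The dock lies to the left, with rail front ends near (207,201) and (193,241) and the head at (135,193). I'll zoom in for precise points.

```bash
cat > h.py <<'E'
import numpy as np,cv2
from station import *
from scipy.spatial.transform import Rotation as R
np.set_printoptions(precision=4,suppress=True)
def ray(name,uv,T=None):
    c=camera_info(name);K=c["intrinsics"]
    if T is None:T=c["T"]
    p=np.array([(uv[0]-K[0,2])/K[0,0],-(uv[1]-K[1,2])/K[1,1],-1.])
    return T[:3,3],T[:3,:3]@p
def onz(name,uv,z,T=None):
    o,d=ray(name,uv,T); return o+d*(z-o[2])/d[2]
def tri(a,b):
    (o1,d1),(o2,d2)=a,b
    A=np.stack([d1,-d2],1); s=np.linalg.lstsq(A,o2-o1,rcond=None)[0]
    p,q=o1+d1*s[0],o2+d2*s[1]; return (p+q)/2,np.linalg.norm(p-q)
def proj(name,P,T=None):
    c=camera_info(name);K=c["intrinsics"]
    if T is None:T=c["T"]
    p=np.linalg.inv(T)@np.append(P,1); return np.array([K[0,2]+K[0,0]*p[0]/-p[2],K[1,2]+K[1,1]*p[1]/p[2]])
E
python3 - <<'E'
import cv2
a=cv2.imread('pics/top0.png')[150:330,80:330]; cv2.imwrite('pics/topc.png',cv2.resize(a,None,fx=3.2,fy=3.2,interpolation=cv2.INTER_CUBIC))
a=cv2.imread('pics/scene0.png')[110:300,230:480]; cv2.imwrite('pics/scenec.png',cv2.resize(a,None,fx=3.1,fy=3.1,interpolation=cv2.INTER_CUBIC))
E
```

```text
(no output)
```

View pics/topc.png

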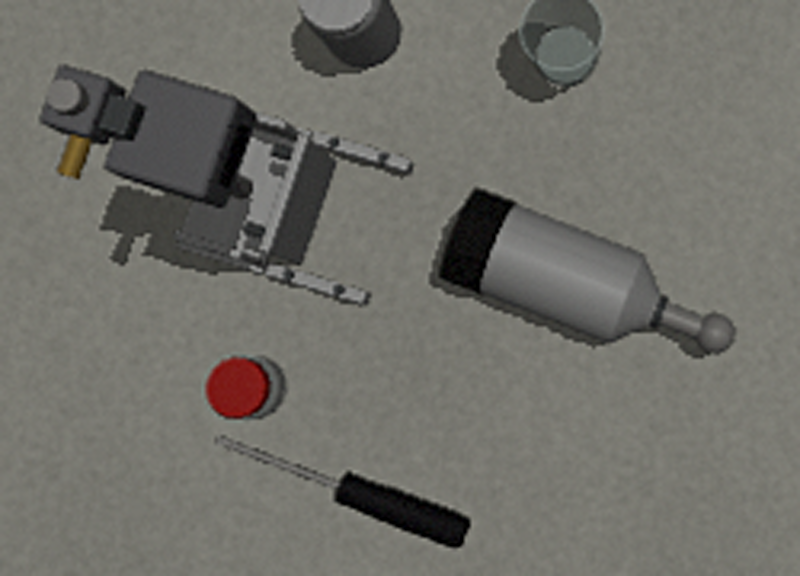

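View pics/scenec.png

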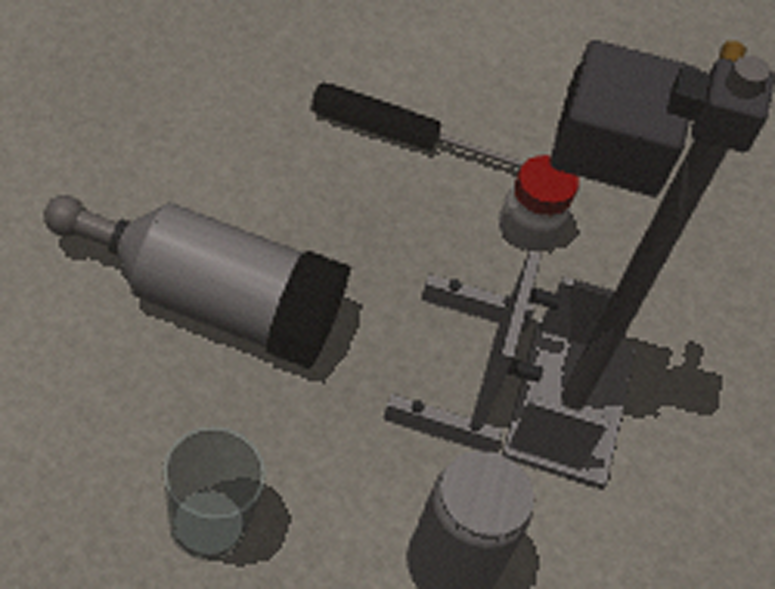

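Run:
```python
from h import *
t=lambda u,v:(80+u/3.2,150+v/3.2); s=lambda u,v:(230+u/3.1,110+v/3.1)
def both(n,a,b,z):
    P,e=tri(ray("top",t(*a)),ray("scene",s(*b))); print(n,"tri",P,e,"top@z",onz("top",t(*a),z),"scene@z",onz("scene",s(*b),z))
both("ball",(716,333),(64,215),.036)
both("railA front",(409,162),(388,401),.022)
both("railB front",(367,294),(425,281),.022)
# plate top edge ends, z=.1
both("plate A",(307,134),(503,350),.1)
both("plateB",(262,266),(533,258),.1)
# back of the rails/ top line
print("railA line",[onz("top",t(*p),.022) for p in((409,162),(335,141))],"B",[onz("top",t(*p),.022) for p in((367,294),(275,270))])
# boot upper flat / silhouette edges
print("bottle sil", [onz("top",t(*p),.036) for p in((515,203),(480,294),(642,252),(602,342))])
print("boot foot edge top", [onz("top",t(*p),.072) for p in((478,189),)], onz("top",t(716,333),.036))
# head underside front corners (top face z?) 
both("head front top cornerA",(258,112),(0,0),.3)
# bystanders
print("jar lid",onz("top",t(238,388),.06),"driver",onz("top",t(400,510),.012),"can",onz("top",t(338,-5),.11),"beaker",onz("top",t(565,50),.0))
```

```text
ball tri [ 0.486  -0.1095  0.0361] 0.0036567201335453116 top@z [ 0.4861 -0.1114  0.036 ] scene@z [ 0.486  -0.1077  0.036 ]
railA front tri [0.6107 0.1268 0.0216] 0.0022128040261735833 top@z [0.6106 0.1256 0.022 ] scene@z [0.6108 0.1278 0.022 ]
railB front tri [0.5088 0.1535 0.0206] 0.002705321854378664 top@z [0.5087 0.1519 0.022 ] scene@z [0.5096 0.1546 0.022 ]
plate A tri [0.6151 0.1859 0.1047] 0.0019851185974595685 top@z [0.6159 0.186  0.1   ] scene@z [0.6119 0.1881 0.1   ]
plateB tri [0.523  0.2172 0.0784] 1.6192081799768504e-05 top@z [0.5213 0.2113 0.1   ] scene@z [0.5387 0.2111 0.1   ]
railA line [array([0.6106, 0.1256, 0.022 ]), array([0.6253, 0.1832, 0.022 ])] B [array([0.5087, 0.1519, 0.022 ]), array([0.5249, 0.2224, 0.022 ])]
bottle sil [array([0.5793, 0.0419, 0.036 ]), array([0.5102, 0.0652, 0.036 ]), array([ 0.545 , -0.0548,  0.036 ]), array([ 0.4772, -0.0268,  0.036 ])]
boot foot edge top [array([0.584 , 0.0662, 0.072 ])] [ 0.4861 -0.1114  0.036 ]
head front top cornerA tri [0.6053 0.0083 0.4386] 0.24608182722299704 top@z [0.5908 0.1654 0.3   ] scene@z [ 0.5375 -0.1278  0.3   ]
jar lid [0.4363 0.2332 0.06  ] driver [0.3495 0.12   0.012 ] can [0.7154 0.168  0.11  ] beaker [0.7081 0.0102 0.    ]
```

```bash
cat >> h.py <<'E'
def quat(head,lean,sgn):
    d=np.array([np.cos(head),np.sin(head),0]);n=np.array([-d[1],d[0],0])
    z=np.sin(lean)*d-np.cos(lean)*np.array([0,0,1.]); x=sgn*n; y=np.cross(z,x)
    q=R.from_matrix(np.stack([x,y,z],1)).as_quat(); return np.r_[q[3],q[:3]],z
rad=np.radians
E
python3 - <<'E'
from h import *
ball=np.array([.486,-.1095,.036]); O=np.array([.5771,.208,0]); hd=rad(75.7); d=np.array([np.cos(hd),np.sin(hd),0])
for lean in (35,40,45):
  for s in (1,-1):
    q,z=quat(rad(70.2),rad(lean),s)
    for k in(-.13,.019):print(lean,s,k,inverse_kinematics(ball+k*z,q))
    q,z=quat(hd,rad(lean),s)
    for th in (0,30,60,90):
        t=rad(th);B=O-d*(.006+.205*np.cos(t)+.036*np.sin(t));B[2]=.036*np.cos(t)+.205*np.sin(t)
        print('   ',th,inverse_kinematics(B+.019*z,q))
    print('   retreat',inverse_kinematics(B-.1*z,q))
E
```

```text
35 1 -0.13 [-0.736   0.4891  1.9237  0.6427  1.0864  2.3405]
35 1 0.019 [-0.5786  0.6981  1.9888  0.8618  0.8261  2.1909]
    0 [-0.339   0.7003  1.9811  0.9486  0.7796  2.2513]
    30 [-0.3205  0.5101  1.9778  0.8232  0.8949  2.4615]
    60 None
    90 None
   retreat None
35 -1 -0.13 [-0.736   0.4891  1.9237  0.6427  1.0864 -0.8011]
35 -1 0.019 [-0.5786  0.6981  1.9888  0.8618  0.8261 -0.9507]
    0 [-0.339   0.7003  1.9811  0.9486  0.7796 -0.8903]
    30 [-0.3205  0.5101  1.9778  0.8232  0.8949 -0.6801]
    60 [-0.1988  0.4017  1.9523  0.7968  0.929  -0.4875]
    90 [-0.0117  0.4064  1.9121  0.8311  0.8551 -0.3355]
   retreat [-0.1414  0.2472  1.869   0.7065  1.0725 -0.2554]
40 1 -0.13 [-0.7879  0.5418  1.9048  0.6914  1.146   2.2591]
40 1 0.019 [-0.617   0.7321  1.9758  0.9131  0.8986  2.1146]
    0 [-0.3783  0.7325  1.9743  1.0132  0.85    2.1605]
    30 [-0.3599  0.5402  1.9783  0.9024  0.9511  2.3639]
    60 None
    90 None
   retreat None
40 -1 -0.13 [-0.7879  0.5418  1.9048  0.6914  1.146  -0.8825]
40 -1 0.019 [-0.617   0.7321  1.9758  0.9131  0.8986 -1.027 ]
    0 [-0.3783
[... 305 characters left out ...]
8827  0.7314  1.2077  2.1884]
45 1 0.019 [-0.652   0.7693  1.9606  0.9536  0.9732  2.0505]
    0 [-0.4144  0.7684  1.9647  1.0638  0.9238  2.0842]
    30 [-0.3962  0.5744  1.9766  0.9699  1.0124  2.2777]
    60 [-0.2752  0.4563  1.9698  0.9767  1.0218  2.4476]
    90 None
   retreat None
45 -1 -0.13 [-0.8341  0.599   1.8827  0.7314  1.2077 -0.9532]
45 -1 0.019 [-0.652   0.7693  1.9606  0.9536  0.9732 -1.0911]
    0 [-0.4144  0.7684  1.9647  1.0638  0.9238 -1.0574]
    30 [-0.3962  0.5744  1.9766  0.9699  1.0124 -0.8639]
    60 [-0.2752  0.4563  1.9698  0.9767  1.0218 -0.694 ]
    90 [-0.0847  0.45    1.9463  1.0564  0.9293 -0.5828]
   retreat [-0.2485  0.3041  1.9163  0.8987  1.1282 -0.4923]
```

Run:
```python
from h import *
ball=np.array([.486,-.1095,.036]); q,z=quat(rad(70.2),rad(42),-1)
move_pose(ball-.16*z+[0,0,.02],q); command_gripper(.75)
move_pose(ball-.10*z,q)
p,r=get_tcp_pos(),get_ee_rot()
im=read_camera("wrist");cv2.imwrite("pics/w1.png",im[:,:,::-1])
print(get_time(),p,r,get_ft_force())
T=np.eye(4);T[:3,:3]=R.from_quat([r[1],r[2],r[3],r[0]]).as_matrix();T[:3,3]=p
np.save("T1.npy",T@camera_info("wrist")["tool_from_camera"]); print(proj("wrist",ball,np.load("T1.npy")))
```

```text
2.775 [ 0.4631 -0.172   0.1103] [-0.3538  0.9195 -0.1603  0.0606] [ 0.22   -0.3421  0.5701]
[280.3441 205.1449]
```

View pics/w1.png

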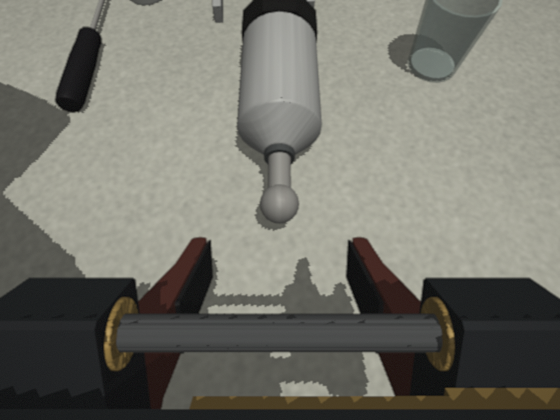

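The wrist view shows the ball at (279,203) against a predicted (280,205), and the bottle axis runs straight up the picture. The ball position and bottle heading agree, so I'll grasp now.

Run:
```python
from h import *
ball=np.array([.4857,-.1085,.036]); q,z=quat(rad(70.2),rad(42),-1)
print(movel(ball+.019*z,None,v=.08,until_force=6)); print(get_tcp_pos(),ball+.019*z,get_ft_force())
command_gripper(0.0); wait(.2)
print(get_time(),get_grip_width()*88,get_tcp_pos(),get_ft_force())
p,r=get_tcp_pos(),get_ee_rot()
im=read_camera("wrist");cv2.imwrite("pics/w2.png",im[:,:,::-1])
```

```text
False
[ 0.4902 -0.0969  0.0222] [ 0.49   -0.0965  0.0219] [-1.5857 -0.5643 -0.0761]
5.2917 28.930536252372033 [ 0.49   -0.0966  0.0219] [-1.1363 -0.9225 -0.1665]
```

View pics/w2.png

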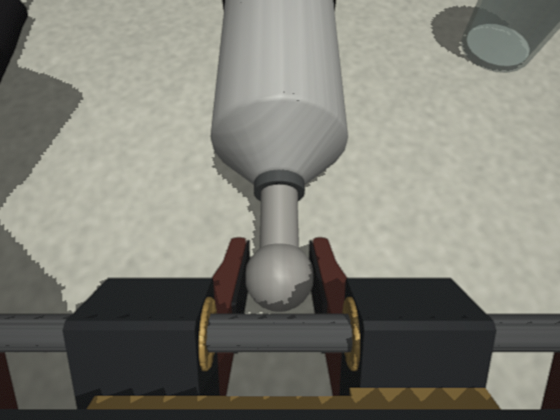

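Run:
```python
from h import *
O=np.array([.5771,.208,0]); hd=rad(75.7); d=np.array([np.cos(hd),np.sin(hd),0])
b=O-d*.285;b[2]=.036
q,z=quat(hd,rad(42),-1)
print(movel(b+.019*z,q,v=.05,until_force=20)); print(get_time(),get_tcp_pos(),b+.019*z,get_ft_force(),get_grip_width()*88)
for n in("top","scene","wrist"):
    im=read_camera(n);cv2.imwrite(f"pics/{n}3.png",im[:,:,::-1])
a=cv2.imread('pics/top3.png')[170:290,110:310]; cv2.imwrite('pics/topc3.png',cv2.resize(a,None,fx=4,fy=4,interpolation=cv2.INTER_CUBIC))
a=cv2.imread('pics/scene3.png')[140:290,250:450]; cv2.imwrite('pics/scenec3.png',cv2.resize(a,None,fx=4,fy=4,interpolation=cv2.INTER_CUBIC))
```

```text
False
6.4 [ 0.5096 -0.0554  0.0219] [ 0.5098 -0.0558  0.0219] [ 0.6296  2.085  -0.0853] 29.00867281682295
```

View pics/topc3.png

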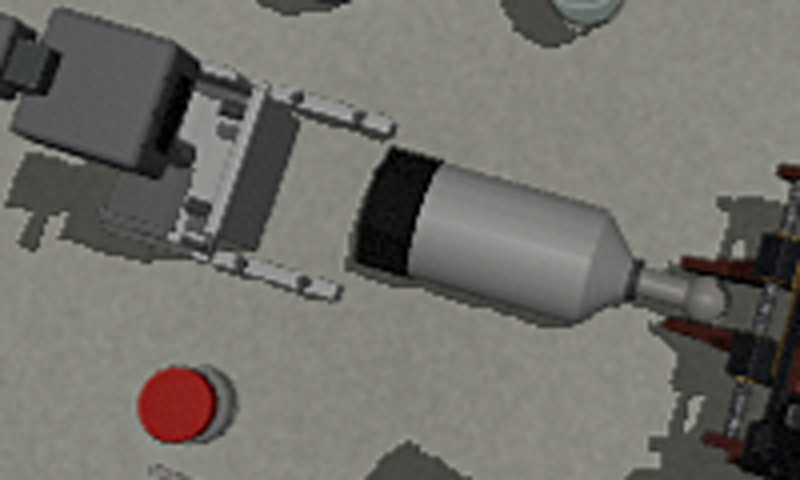

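View pics/scenec3.png

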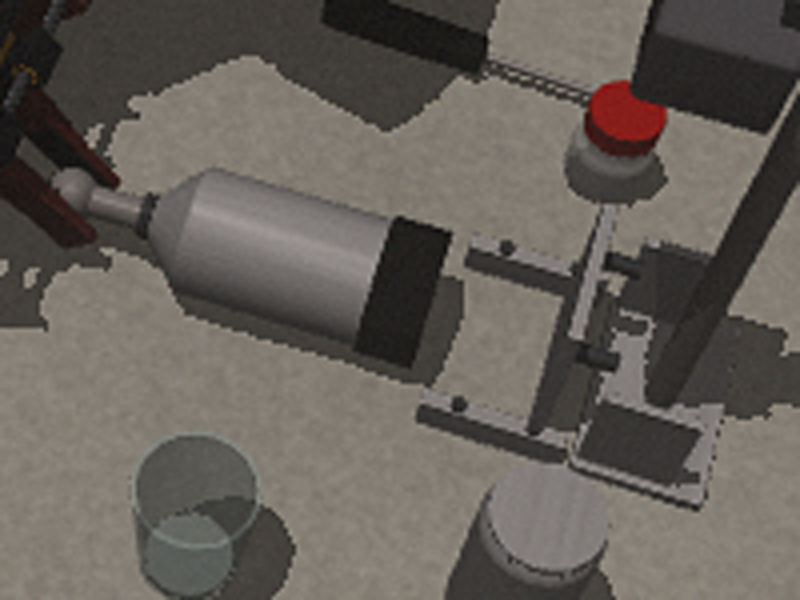

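View pics/wrist3.png

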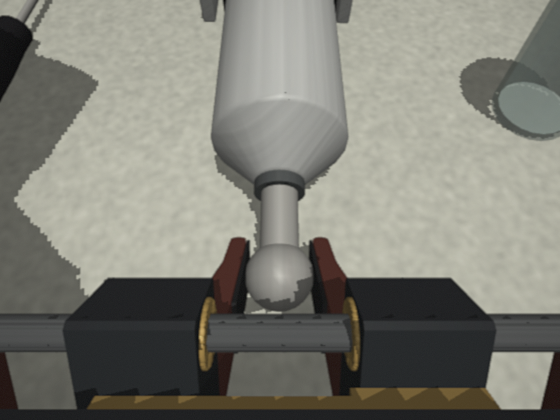

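Run:
```python
from h import *
t=lambda u,v:(110+u/4,170+v/4); s=lambda u,v:(250+u/4,140+v/4)
O=np.array([.5771,.208,0]); hd=rad(75.7); d=np.array([np.cos(hd),np.sin(hd),0]);n=np.array([-d[1],d[0],0])
loc=lambda P:(np.round((P-O)@d*1e3,1),np.round((P-O)@n*1e3,1))
for nm,c,f,pts,z in (("ball","top",t,[(706,298)],.036),("junction","top",t,[(441,163),(408,276)],.036),("shoulder","top",t,[(607,209),(570,324)],.036),
  ("railfront","top",t,[(393,130),(337,295)],.022),("ballS","scene",s,[(74,188)],.036),("junctS","scene",s,[(397,217),(354,348)],.036),("shoulderS","scene",s,[(210,168),(170,292)],.036),("railS","scene",s,[(417,414),(469,254)],.022)):
    P=[loc(onz(c,f(*p),z)) for p in pts]; print(nm,P,"mid lateral",np.mean([p[1] for p in P]))
p,r=get_tcp_pos(),get_ee_rot()
T=np.eye(4);T[:3,:3]=R.from_quat([r[1],r[2],r[3],r[0]]).as_matrix();T[:3,3]=p
T=T@camera_info("wrist")["tool_from_camera"]
for px in((201,10),(216,20),(339,20),(353,10),(208,20),(346.5,20)):print("wrist rail",loc(onz("wrist",px,.011,T)))
im=cv2.imread("pics/wrist3.png")[0:60,180:380];cv2.imwrite("pics/w3c.png",cv2.resize(im,None,fx=4,fy=4,interpolation=cv2.INTER_CUBIC))
```

```text
ball [(np.float64(-286.3), np.float64(-1.4))] mid lateral -1.4
junction [(np.float64(-110.6), np.float64(-35.8)), (np.float64(-111.7), np.float64(34.8))] mid lateral -0.5
shoulder [(np.float64(-214.6), np.float64(-36.4)), (np.float64(-212.7), np.float64(35.7))] mid lateral -0.34999999999999787
railfront [(np.float64(-74.0), np.float64(-48.7)), (np.float64(-71.6), np.float64(57.0))] mid lateral 4.149999999999999
ballS [(np.float64(-283.7), np.float64(4.0))] mid lateral 4.0
junctS [(np.float64(-109.6), np.float64(45.5)), (np.float64(-110.0), np.float64(-43.6))] mid lateral 0.9499999999999993
shoulderS [(np.float64(-216.7), np.float64(42.6)), (np.float64(-212.1), np.float64(-43.0))] mid lateral -0.1999999999999993
railS [(np.float64(-68.7), np.float64(-62.8)), (np.float64(-66.3), np.float64(44.9))] mid lateral -8.95
wrist rail (np.float64(-69.2), np.float64(60.8))
wrist rail (np.float64(-80.8), np.float64(48.4))
wrist rail (np.float64(-80.9), np.float64(-44.6))
wrist rail (np.float64(-69.3), np.float64(-56.2))
wrist rail (np.float64(-80.8), np.float64(54.4))
wrist rail (np.float64(-80.9), np.float64(-50.2))
```

View pics/w3c.png

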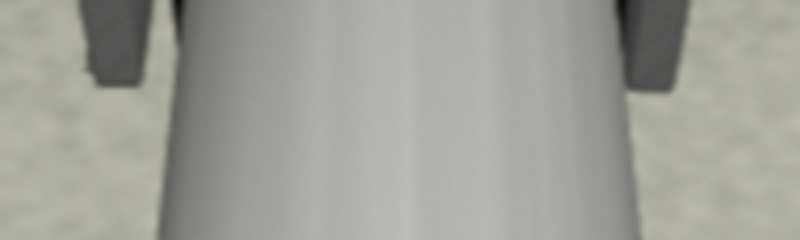

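```bash
python3 - <<'E'
from h import *
O=np.array([.5771,.208,0]); hd=rad(75.7); d=np.array([np.cos(hd),np.sin(hd),0]);n=np.array([-d[1],d[0],0])
loc=lambda P:np.round([(P-O)@d*1e3,(P-O)@n*1e3],1)
p,r=get_tcp_pos(),get_ee_rot()
T=np.eye(4);T[:3,:3]=R.from_quat([r[1],r[2],r[3],r[0]]).as_matrix();T[:3,3]=p
T=T@camera_info("wrist")["tool_from_camera"]
for px in((204.3,21.5),(215,21.5),(337,22.8),(348.5,22.8)):print("wrist rail foot",loc(onz("wrist",px,0,T)))
for f in("top0","top3"):
    g=cv2.cvtColor(cv2.imread(f"pics/{f}.png"),cv2.COLOR_BGR2GRAY)
    for nm,(x0,y0,x1,y1) in dict(A=(178,188,212,210),B=(163,230,200,248)).items():
        sub=g[y0:y1,x0:x1].astype(float); m=sub>145
        nn,lab,st,_=cv2.connectedComponentsWithStats(m.astype(np.uint8)); k=1+np.argmax(st[1:,4])
        v,u=np.nonzero(lab==k); P=np.array([onz("top",(x0+a,y0+b),.022) for a,b in zip(u,v)])
        a=(P-O)@d*1e3;b=(P-O)@n*1e3; ok=(a>-70)&(a<-15); c=np.polyfit(a[ok],b[ok],1)
        print(f,nm,len(u),"a range",a.min().round(1),a.max().round(1),"lat@-40",np.polyval(c,-40).round(2),"slope deg",np.degrees(c[0]).round(2))
E
python3 -c "
import cv2
a=cv2.imread('pics/top3.png')[180:250,150:220];cv2.imwrite('pics/t3z.png',cv2.resize(a,None,fx=8,fy=8,interpolation=cv2.INTER_NEAREST))"
```

```text
wrist rail foot [-67.5  60.5]
wrist rail foot [-67.6  51.9]
wrist rail foot [-69.2 -45.5]
wrist rail foot [-69.2 -54.7]
top0 A 2 a range -44.9 -42.5 lat@-40 -48.03 slope deg 16.39Traceback (most recent call last):
  File "<stdin>", line 12, in <module>
    return _wrapfunc(a, 'argmax', axis=axis, out=out, **kwds)
    return bound(*args, **kwds)
ValueError: attempt to get argmax of an empty sequence
```

View pics/t3z.png

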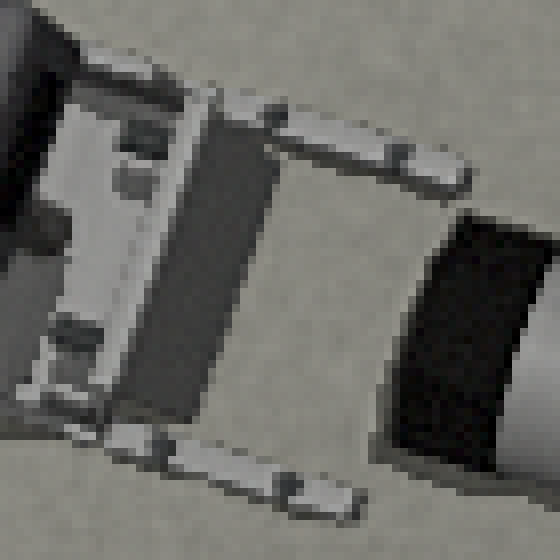

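Run:
```python
from h import *
O=np.array([.5771,.208,0]); hd=rad(75.7); d=np.array([np.cos(hd),np.sin(hd),0]);n=np.array([-d[1],d[0],0])
loc=lambda P:np.round([(P-O)@d*1e3,(P-O)@n*1e3],1)
g=cv2.cvtColor(cv2.imread("pics/top3.png"),cv2.COLOR_BGR2GRAY)
print(g[180:205,175:210][5:24:3,::3])
for nm,x0,y0,x1,y1 in(("A",177,189,209,205),("B",164,232,196,246)):
    m=(g[y0:y1,x0:x1]>132).astype(np.uint8); v,u=np.nonzero(m)
    P=np.array([loc(onz("top",(x0+a,y0+b),.022)) for a,b in zip(u,v)]); ok=abs(abs(P[:,1])-53)<10; P=P[ok]
    c=np.polyfit(P[:,0],P[:,1],1);print(nm,len(P),P.min(0),P.max(0),"lat@-40",np.polyval(c,-40),"deg",np.degrees(c[0]))
f=lambda u,v:(150+(u-4)/8,180+(v-4)/8)
for p in((276,115),(399,155),(165,450),(290,487)):print("screw",loc(onz("top",f(*p),.022)))
for p in((214,95),(108,425)):print("plate front top edge",loc(onz("top",f(*p),.1)))
```

```text
[[136 135 136 140 134 134 132 139 135 138 136 131]
 [139 135 140 136 136 136 132 136 138 133 135 129]
 [146 144 122 143 135 132 129 132 128 130 132 136]
 [143 124 158  47 142 119 136 135 133 128 136 134]
 [ 70  59  61  54  95 158 147 145 119 132 127 133]
 [ 59  60  61  58 135  59  57  75  55 152 147 112]
 [ 61  60  62 109 133 132 133 137 138  62  63  58]]
A 131 [-70.8 -62.8] [  9.9 -47.7] lat@-40 -54.645928435178085 deg -2.763178520424736
B 113 [-69.2  43.3] [ 6.6 62.8] lat@-40 52.07165794337749 deg 1.825787057072123
screw [-10.4 -52.9]
screw [-50.4 -51.3]
screw [-9.7 54.6]
screw [-49.4  54.9]
plate front top edge [-12.1 -44.3]
plate front top edge [-12.6  53.2]
```

```bash
cat >> h.py <<'E'
O0=np.array([.5771,.208,0]); d0=np.array([np.cos(rad(75.7)),np.sin(rad(75.7)),0]);n0=np.array([-d0[1],d0[0],0])
HD=rad(75.1); D=np.array([np.cos(HD),np.sin(HD),0]); N=np.array([-D[1],D[0],0]); C=O0-.042*d0+.0022*n0; ORG=C+.042*D
Q,Z=quat(HD,rad(42),-1); UP=np.array([0,0,1.])
E
python3 - <<'E'
from h import *
for foot in(.07,.03):
    b=ORG-D*(foot+.205);b[2]=.036
    print(movel(b+.019*Z,Q,v=.04,until_force=12)); f=get_ft_force();print(get_time(),get_tcp_pos()-(b+.019*Z),f,f@D)
for n in("top","scene","wrist"):
    im=read_camera(n);cv2.imwrite(f"pics/{n}4.png",im[:,:,::-1])
a=cv2.imread('pics/top4.png')[170:270,130:290]; cv2.imwrite('pics/topc4.png',cv2.resize(a,None,fx=5,fy=5,interpolation=cv2.INTER_NEAREST))
a=cv2.imread('pics/wrist4.png')[0:200,150:410]; cv2.imwrite('pics/wc4.png',cv2.resize(a,None,fx=3,fy=3,interpolation=cv2.INTER_NEAREST))
E
```

```text
False
6.975 [-0.0002  0.0005  0.0001] [ 1.5219  1.6802 -0.9947] 2.0150806108045494
False
8.125 [-0.0002  0.0004  0.    ] [ 1.7267  2.1188 -0.4898] 2.491509515627366
```

View pics/topc4.png

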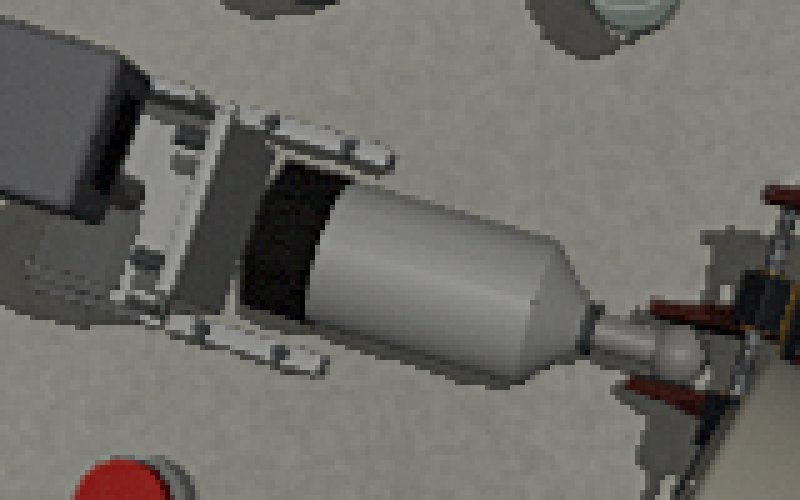

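View pics/wc4.png

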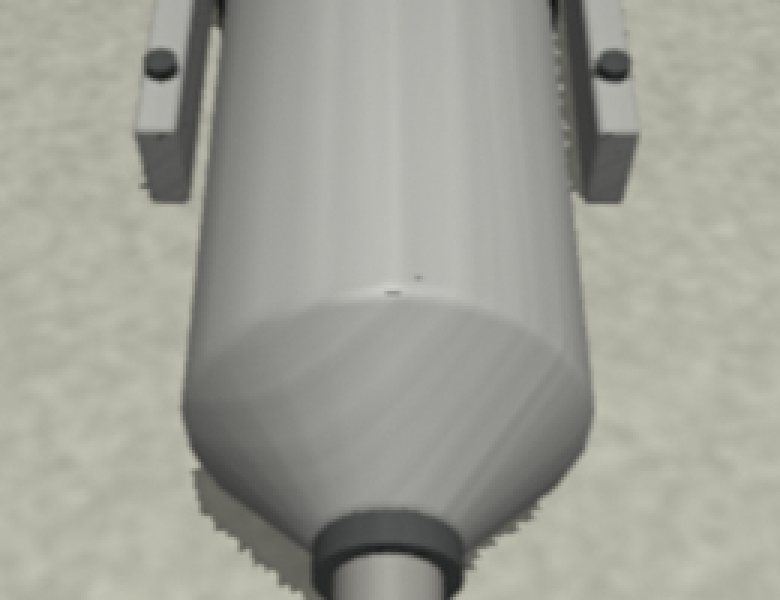

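The rails are symmetric about the bottle to within about 0.5 mm: rail outer edges at 137 and 637 in the crop give a mid of 387, against a bottle axis at about 389. The rail fronts sit level at row 202. Next I'll feel for the plate.

Run:
```python
from h import *
b=ORG-D*(.205-.006);b[2]=.036
for k in range(4):
    r=movel(b+.019*Z,Q,v=.012,until_force=5); f=get_ft_force();p=get_tcp_pos()-.019*Z
    print(r,get_time(),"foot along",((p-ORG)@D+.205)*1e3,(p-ORG)@N*1e3,p[2],f,f@D)
    if r and (p-ORG)@D+.205>-.014: break
```

```text
True 8.75 foot along -29.809350325684104 0.07732751050293363 0.03579554821605292 [-1.1546 -1.6315  2.9168] -1.8734762988835583
True 10.325 foot along -11.72788442269998 0.39409423639259755 0.03565387233996643 [-1.2994 -2.2617  2.7839] -2.5197738846396067
```

Run:
```python
from h import *
for k in range(2):
    b=get_tcp_pos()+D*.004
    r=movel(b,Q,v=.006,until_force=5); f=get_ft_force();p=get_tcp_pos()-.019*Z
    print(r,get_time(),"foot along",((p-ORG)@D+.205)*1e3,p[2],f,f@D)
    if r:
        wait(.2);f=get_ft_force();print(f,f@D,get_tcp_pos())
im=read_camera("top");a=im[170:270,130:290,::-1]; cv2.imwrite('pics/topc5.png',cv2.resize(a,None,fx=5,fy=5,interpolation=cv2.INTER_NEAREST))
```

```text
True 10.6333 foot along -11.748892184749115 0.03561305750937621 [-0.2243 -1.4222  4.6398] -1.4320462731334147
[-0.6144 -1.3644  3.9977] -1.4764781384344692 [0.5226 0.0113 0.0215]
True 11.1 foot along -11.769000716207318 0.03553032092909192 [ 0.2067 -2.3292  3.8944] -2.1977219462116597
[-1.0716 -1.5028  3.4461] -1.7278000847725856 [0.5226 0.0113 0.0214]
```

View pics/topc5.png

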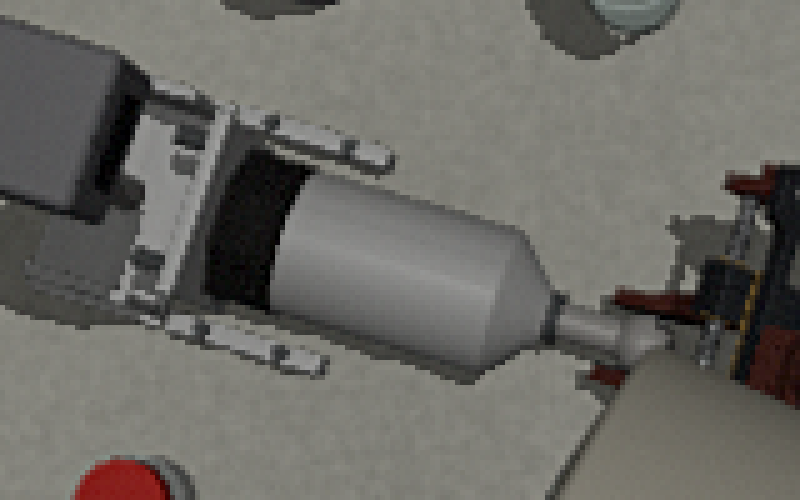

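```bash
cat >> h.py <<'E'
import json,os
P0=np.array([.5226,.0113,.0214]); R0=np.hypot(.205,.036); F0=np.arctan2(.036,.205)
def arc(th,dr):
    ph=rad(th)+F0; B=-D*np.cos(ph)+UP*np.sin(ph); B0=-D*np.cos(F0)+UP*np.sin(F0)
    return P0+(R0+dr)*B-R0*B0, B, D*np.sin(ph)+UP*np.cos(ph)
def run(ths,dr,v,target,lim=15):
    for th in ths:
        t,er,et=arc(th,dr); r=movel(t,Q,v=v,until_force=lim)
        f=np.mean([get_ft_force() for _ in range(3)],0); g=get_tcp_pos()
        print(f"th {th:.1f} dr {dr*1e3:.2f} t {get_time():.2f} frad {f@er:.1f} ftan {f@et:.1f} flat {f@N:.1f} err {np.round((g-t)*1e3,1)} {'STOP' if r else ''}")
        if r: break
        dr+=np.clip((f@er-target)*1e-4,-8e-4,8e-4)
    json.dump([th,dr],open("st.json","w"))
E
python3 - <<'E'
from h import *
run([2,5,8,12,16,20],0,.03,4)
im=read_camera("scene");a=im[100:290,230:480,::-1]; cv2.imwrite('pics/sc6.png',cv2.resize(a,None,fx=3.1,fy=3.1,interpolation=cv2.INTER_NEAREST))
print(get_grip_width()*88)
E
```

```text
th 2.0 dr 0.00 t 11.64 frad 0.7 ftan -1.3 flat 0.1 err [-0.4 -2.1 -1.9] STOP
28.67390814788728
```

View pics/sc6.png

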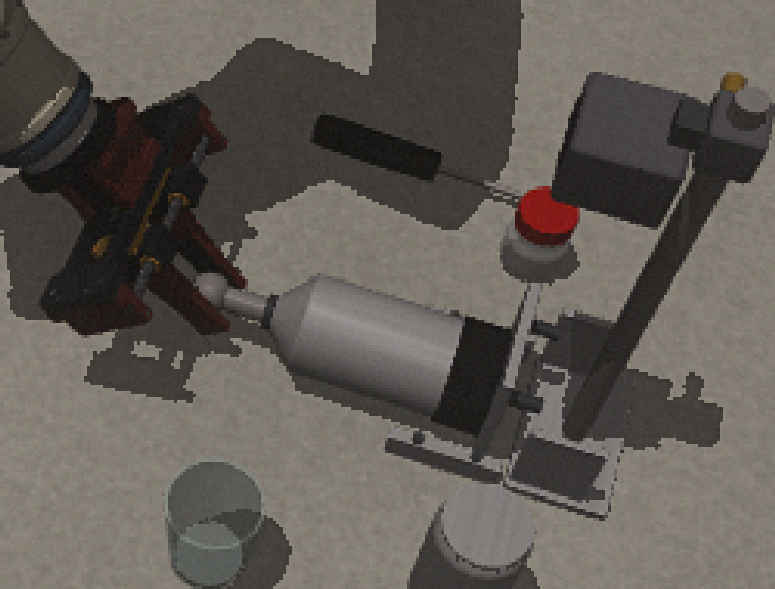

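The stop was my own geometry error. With the lower edge sliding back, the ball path is s = 205·cosθ + 36·sinθ, z = 36·cosθ + 205·sinθ, which isn't a circle about the corner. The bottle is still in place (θ about 1.5°, grip width unchanged), so I'm correcting the path.

```bash
cat >> h.py <<'E'
def arc(th,dr):
    c,s=np.cos(rad(th)),np.sin(rad(th)); S=.205*c+.036*s; z=.036*c+.205*s
    dS,dz=-.205*s+.036*c,-.036*s+.205*c; L=np.hypot(dS,dz)
    er=(-D*dz-UP*dS)/L; et=(-D*dS+UP*dz)/L      # er: normal, off the plate / up ; et: along the raise
    return P0-D*(S-.205)+UP*(z-.036)+dr*er, er, et
E
python3 - <<'E'
from h import *
for th in(0,45,90):print(arc(th,0))
g=get_tcp_pos();print("now s,z moved",-(g-P0)@D*1e3,(g-P0)[2]*1e3)
run([2,5,8,12,16,20],0,.03,3,10)
print(get_grip_width()*88)
im=read_camera("scene");a=im[100:290,230:480,::-1]; cv2.imwrite('pics/sc7.png',cv2.resize(a,None,fx=3.1,fy=3.1,interpolation=cv2.INTER_NEAREST))
E
```

```text
(array([0.5226, 0.0113, 0.0214]), array([-0.2533, -0.9518, -0.173 ]), array([-0.0445, -0.1671,  0.9849]))
(array([0.5315, 0.0447, 0.1558]), array([-0.1818, -0.6833,  0.7071]), array([0.1818, 0.6833, 0.7071]))
(array([0.5661, 0.1746, 0.1904]), array([0.0445, 0.1671, 0.9849]), array([ 0.2533,  0.9518, -0.173 ]))
now s,z moved 0.7140681888249174 5.047828086089033
th 2.0 dr 0.00 t 11.94 frad -1.4 ftan -2.4 flat -0.2 err [-0.2  0.2 -0.2] 
th 5.0 dr -0.44 t 12.45 frad 1.6 ftan -2.0 flat 0.1 err [ 0.2 -0.2  0.2] 
th 8.0 dr -0.58 t 12.95 frad 2.1 ftan -1.0 flat 1.3 err [ 0.1 -0.1  0.2] 
th 12.0 dr -0.67 t 13.55 frad 1.1 ftan -1.8 flat 0.2 err [ 0.1 -0.   0.2] 
th 16.0 dr -0.86 t 14.14 frad 1.7 ftan -2.9 flat -0.4 err [ 0.1 -0.1  0.1] 
th 20.0 dr -0.98 t 14.72 frad 0.6 ftan -1.6 flat -0.8 err [ 0.1 -0.1  0.1] 
28.845900966081594
```

View pics/sc7.png

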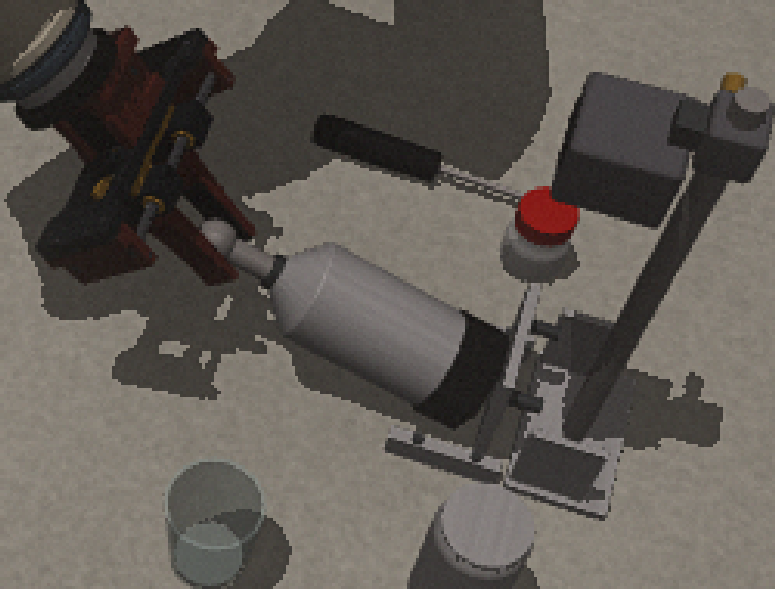

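The scene view shows the bottle at about 20° with the boot's upper edge on the plate. Forces are small, so I'll continue.

```bash
sed -i 's/target)\*1e-4,-8e-4,8e-4/target)*1.7e-4,-8e-4,8e-4/' h.py
python3 - <<'E'
from h import *
th,dr=json.load(open("st.json")); print(dr)
run(range(24,61,4),dr-.0003,.035,4,10)
print(get_grip_width()*88)
im=read_camera("scene");a=im[100:290,230:480,::-1]; cv2.imwrite('pics/sc8.png',cv2.resize(a,None,fx=3.1,fy=3.1,interpolation=cv2.INTER_NEAREST))
E
```

```text
-0.0012258197771605776
th 24.0 dr -1.53 t 15.28 frad 2.4 ftan -1.0 flat -0.1 err [ 0.3 -0.2  0.3] 
th 28.0 dr -1.80 t 15.78 frad 5.6 ftan -1.5 flat 0.2 err [ 0.1 -0.2  0.1] 
th 32.0 dr -1.53 t 16.27 frad 2.0 ftan -1.8 flat 0.2 err [-0.   0.1  0. ] 
th 36.0 dr -1.87 t 16.77 frad 4.2 ftan -2.9 flat -0.8 err [ 0.1 -0.1  0.1] 
th 40.0 dr -1.84 t 17.25 frad 5.2 ftan -1.4 flat -0.4 err [ 0.1 -0.2 -0. ] 
th 44.0 dr -1.64 t 17.73 frad 5.4 ftan -1.7 flat 0.2 err [ 0.1 -0.2 -0. ] 
th 48.0 dr -1.41 t 18.22 frad 5.7 ftan -3.1 flat 0.6 err [ 0.2 -0.2  0. ] 
th 52.0 dr -1.11 t 18.70 frad 7.2 ftan -3.3 flat 0.1 err [ 0.3 -0.2  0.2] 
th 56.0 dr -0.57 t 19.19 frad 6.4 ftan -2.1 flat -0.6 err [ 0.3 -0.1  0.3] 
th 60.0 dr -0.17 t 19.68 frad 7.1 ftan -2.5 flat 0.3 err [ 0.4 -0.1  0.5] 
28.51625088714379
```

View pics/sc8.png

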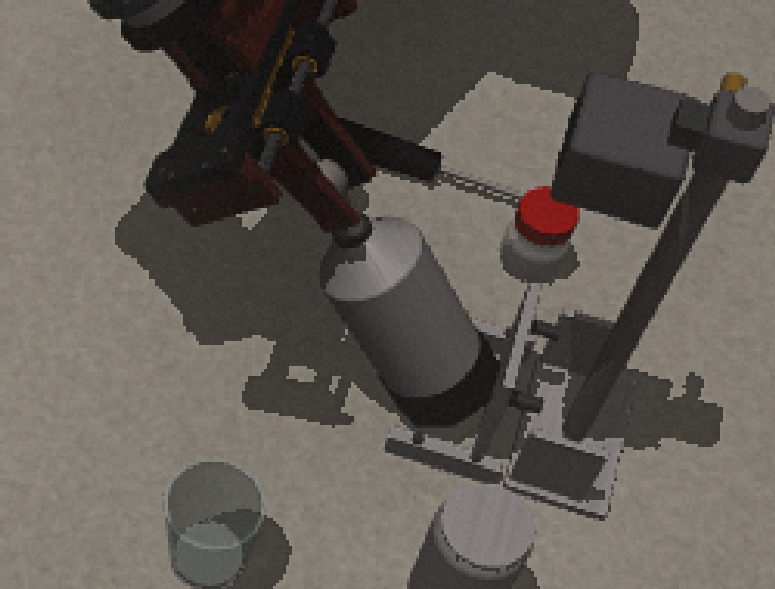

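Run:
```python
from h import *
th,dr=json.load(open("st.json"))
run([63.5,67,70,73,76,79,82],dr+.0002,.03,4,9)
print(get_grip_width()*88)
for n,(y0,y1,x0,x1) in dict(scene=(100,290,230,480),top=(150,280,90,260)).items():
    im=read_camera(n);a=im[y0:y1,x0:x1,::-1]; cv2.imwrite(f'pics/{n}9.png',cv2.resize(a,None,fx=3.1,fy=3.1,interpolation=cv2.INTER_CUBIC))
im=read_camera("wrist");cv2.imwrite("pics/wrist9.png",im[:,:,::-1])
```

```text
th 63.5 dr 0.55 t 20.24 frad 7.5 ftan -2.3 flat 0.7 err [0.3 0.  0.4] 
th 67.0 dr 1.15 t 20.76 frad 7.3 ftan -2.7 flat 0.7 err [0.4 0.1 0.5] 
th 70.0 dr 1.71 t 21.23 frad 7.0 ftan -2.2 flat -0.3 err [0.4 0.2 0.6] 
th 73.0 dr 2.23 t 21.71 frad 8.8 ftan -1.6 flat 1.1 err [0.5 0.4 0.8] 
th 76.0 dr 3.03 t 22.19 frad 8.9 ftan -1.7 flat -0.7 err [0.5 0.5 1. ] 
th 79.0 dr 3.83 t 22.68 frad 9.1 ftan -1.5 flat 0.5 err [0.5 0.6 1.1] 
th 82.0 dr 4.63 t 23.18 frad 11.2 ftan -0.7 flat -0.4 err [0.8 0.9 1.6] 
25.436501136831396
```

View pics/scene9.png

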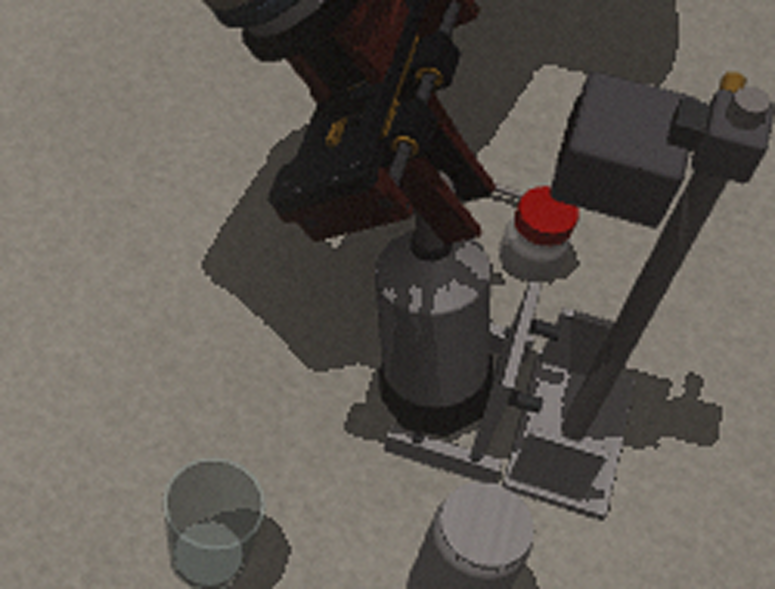

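View pics/wrist9.png

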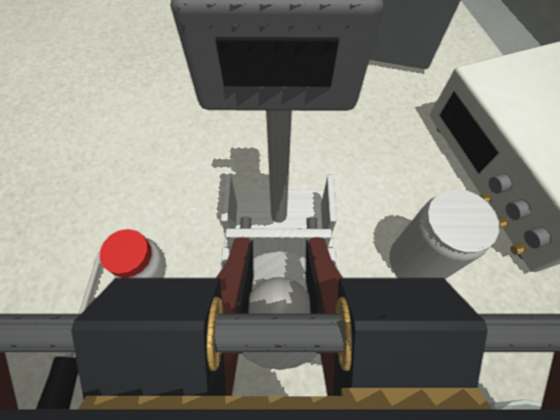

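Run:
```python
from h import *
a=cv2.imread("pics/wrist9.png")[220:390,190:370];cv2.imwrite("pics/w9c.png",cv2.resize(a,None,fx=3.4,fy=3.4,interpolation=cv2.INTER_CUBIC))
print(get_time(),get_tcp_pos(),get_ft_force(),get_grip_width()*88)
```

```text
23.3333 [0.5596 0.1484 0.1996] [-1.0392 -0.4626 11.1567] 25.119581348830106
```

View pics/w9c.png

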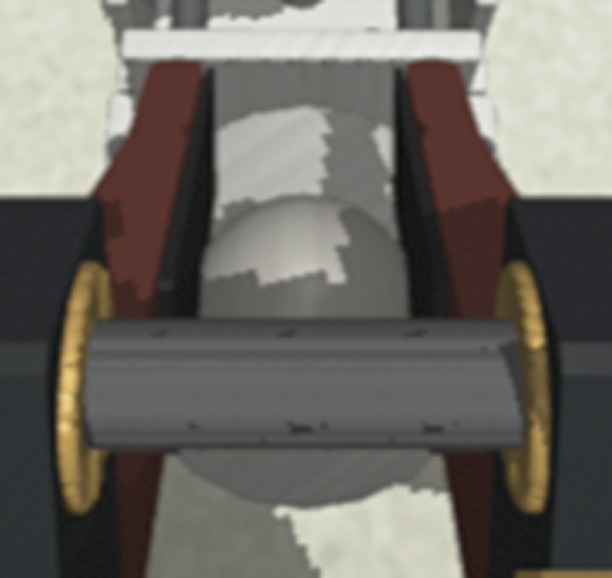

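View pics/top9.png

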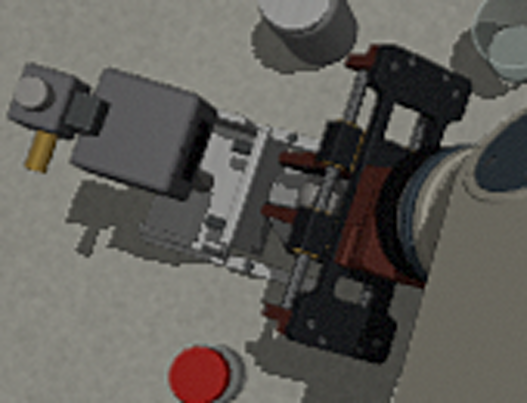

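The grip width fell from 28.5 to 25.1 mm and an 11 N upward force built up. The wrist view puts the ball's top edge about 34 px lower than at the grasp (row 277 against 243). So the ball has slid to the back-lower edge of the pads, and my force feedback made it worse by moving the tool up. The pads now sit like a cradle on the ball's upper plate side, which still keeps the bottle from falling towards the plate. I'll ease the squeeze in tiny steps so they cradle the ball without squeezing it out.

Run:
```python
from h import *
Y=R.from_quat(np.r_[Q[1:],Q[0]]).as_matrix()[:,1]; print("tool y",Y, "N",N)
for w in (25.4,25.8,26.2):
    command_gripper(w/88); f=np.mean([get_ft_force() for _ in range(3)],0)
    print(w,get_time(),get_grip_width()*88,f,"fy",f@Y,get_tcp_pos())
im=read_camera("wrist");a=im[220:390,190:370,::-1];cv2.imwrite("pics/w10c.png",cv2.resize(a,None,fx=3.4,fy=3.4,interpolation=cv2.INTER_CUBIC))
```

```text
tool y [-0.1911 -0.7182 -0.6691] N [-0.9664  0.2571  0.    ]
25.4 23.55 25.461803228822497 [-0.492  -0.7014 11.2212] fy -6.910711361651885 [0.5596 0.1484 0.1996]
25.8 23.8417 25.95912811598284 [ 0.5083  0.6801 10.7444] fy -7.77497810894468 [0.5598 0.1485 0.1998]
26.2 24.0583 26.13441685985197 [ 0.9042  1.4392 10.8057] fy -8.436741194624158 [0.5598 0.1485 0.1997]
```

View pics/w10c.png

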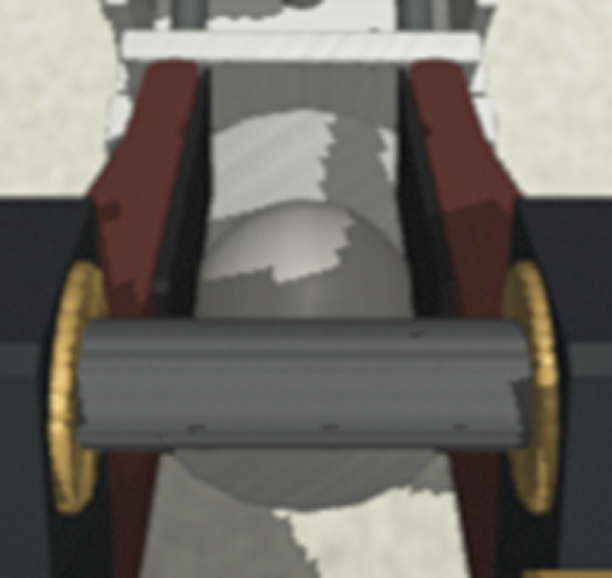

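Run:
```python
from h import *
Y=R.from_quat(np.r_[Q[1:],Q[0]]).as_matrix()[:,1]
for w in (26.7,27.2,27.7,28.2):
    command_gripper(w/88); f=np.mean([get_ft_force() for _ in range(3)],0)
    print(w,get_time(),get_grip_width()*88,f,"fD",f@D,"fy",f@Y,get_tcp_pos())
    if f[2]<4: break
im=read_camera("wrist");a=im[220:390,190:370,::-1];cv2.imwrite("pics/w11c.png",cv2.resize(a,None,fx=3.4,fy=3.4,interpolation=cv2.INTER_CUBIC))
```

```text
26.7 24.325 26.59173363665178 [-0.0305  1.0305  9.5173] fD 0.988054192625832 fy -7.102558134107146 [0.5596 0.1485 0.1995]
27.2 24.5417 27.276571179385794 [-0.5729  0.6634  7.6112] fD 0.4937669295449586 fy -5.459831053376245 [0.5593 0.1484 0.1991]
27.7 24.7583 27.7706209460805 [0.2591 0.293  4.3263] fD 0.349765411439939 fy -3.1547700886050443 [0.559  0.1481 0.1985]
28.2 24.975 28.338054557886128 [0.2305 1.3218 4.643 ] fD 1.3366349386032699 fy -4.1000865386498635 [0.5587 0.1478 0.1979]
```

View pics/w11c.png

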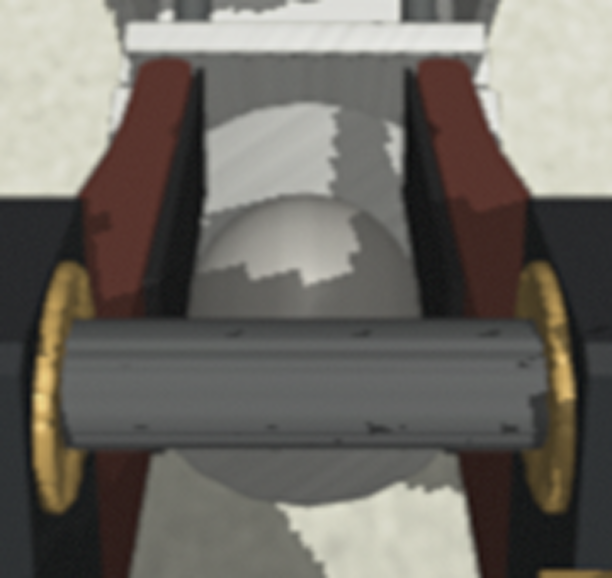

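The cradle is confirmed: at 28.3 mm the tool feels about 4 N almost purely along its −y axis. I'll now ease it forward in small steps so the bottle follows down onto its foot.

```bash
cat > ease.py <<'E'
from h import *
Y=R.from_quat(np.r_[Q[1:],Q[0]]).as_matrix()[:,1]
def ease(ths):
    t0=get_tcp_pos(); a0=arc(ths[0],0)[0]
    for th in ths[1:]:
        r=movel(t0+arc(th,0)[0]-a0,Q,v=.015,until_force=6)
        f=np.mean([get_ft_force() for _ in range(4)],0)
        print(f"th~{th} t {get_time():.2f} fD {f@D:.1f} fz {f[2]:.1f} fy {f@Y:.1f} flat {f@N:.1f} w {get_grip_width()*88:.1f} {'STOP' if r else ''}")
        if r or f@Y>-.6: break
    im=read_camera("wrist");cv2.imwrite("pics/we%d.png"%int(get_time()*10),im[:,:,::-1]);print("pics/we%d.png"%int(get_time()*10))
    im=read_camera("scene");a=im[100:290,230:480,::-1]; cv2.imwrite('pics/se%d.png'%int(get_time()*10),cv2.resize(a,None,fx=3.1,fy=3.1,interpolation=cv2.INTER_CUBIC));print('pics/se%d.png'%int(get_time()*10), get_tcp_pos())
E
python3 -c "
from ease import *
ease([78,79,80,81,82])"; ls -t pics|head -2
```

```text
th~79 t 25.41 fD 0.3 fz 2.5 fy -1.8 flat -0.8 w 28.1 
th~80 t 25.78 fD 0.0 fz 1.6 fy -1.1 flat 0.2 w 28.0 
th~81 t 26.16 fD 0.7 fz 0.7 fy -1.0 flat 0.6 w 28.5 
th~82 t 26.54 fD 0.4 fz 0.9 fy -0.9 flat 0.2 w 28.7 
pics/we265.png
pics/se266.png [0.5622 0.161  0.1979]
se266.png
we265.png
```

View pics/se266.png

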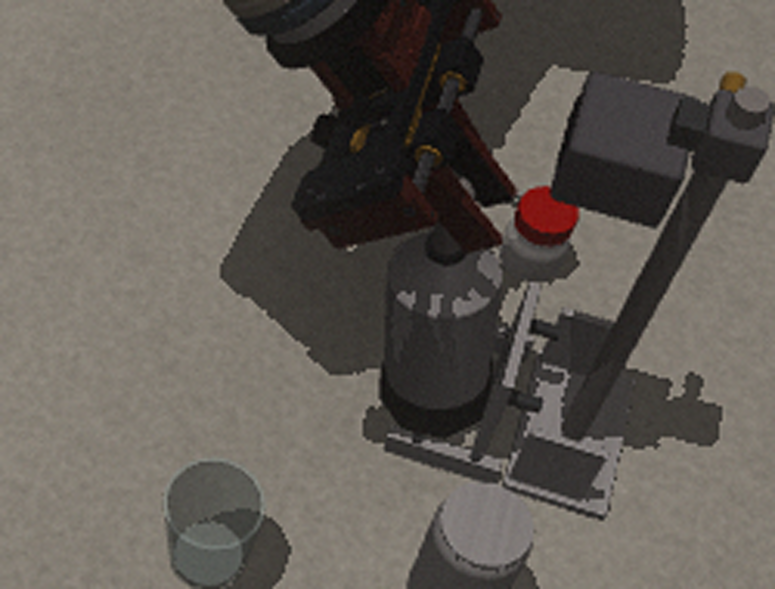

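View pics/we265.png

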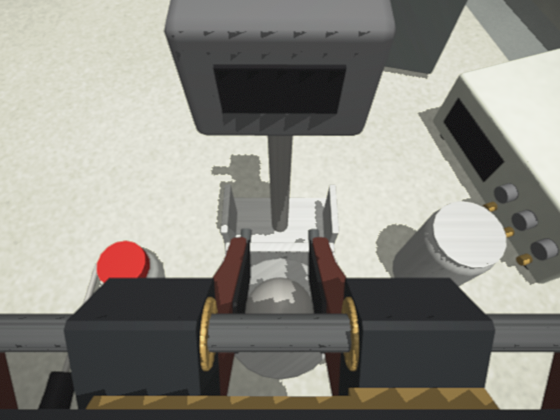

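The bottle is following the tool and standing nearer upright, with the boot close to the plate. I'll continue easing.

```bash
sed -i 's/f@Y>-.6/f@Y>.6/' ease.py; python3 -c "
from ease import *
ease([82,83,84,85,86])"
```

```text
th~83 t 27.02 fD 0.7 fz 1.9 fy -1.8 flat 0.2 w 28.3 
th~84 t 27.41 fD 1.6 fz 1.1 fy -1.9 flat -0.8 w 28.3 
th~85 t 27.79 fD -0.2 fz 0.5 fy -0.2 flat 0.2 w 28.1 
th~86 t 28.18 fD 1.1 fz 0.8 fy -1.3 flat -0.8 w 28.6 
pics/we282.png
pics/se282.png [0.5657 0.1745 0.1969]
```

```bash
cd pics; mv $(ls -t se*|head -1) se_b.png;  mv $(ls -t we*|head -1) we_b.png; python3 -c "
import cv2
a=cv2.imread('we_b.png')[220:390,190:370];cv2.imwrite('we_bc.png',cv2.resize(a,None,fx=3.4,fy=3.4,interpolation=cv2.INTER_CUBIC))"
```

```text
(no output)
```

View pics/se_b.png

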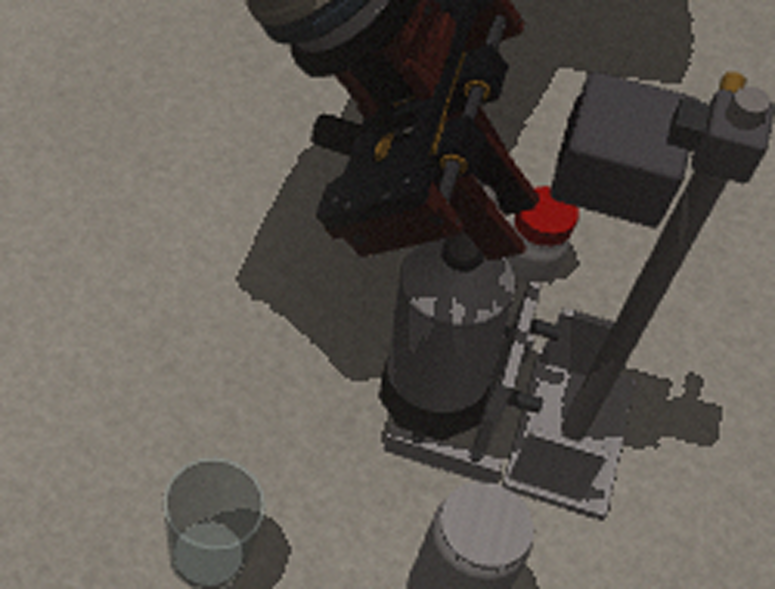

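View pics/we_bc.png

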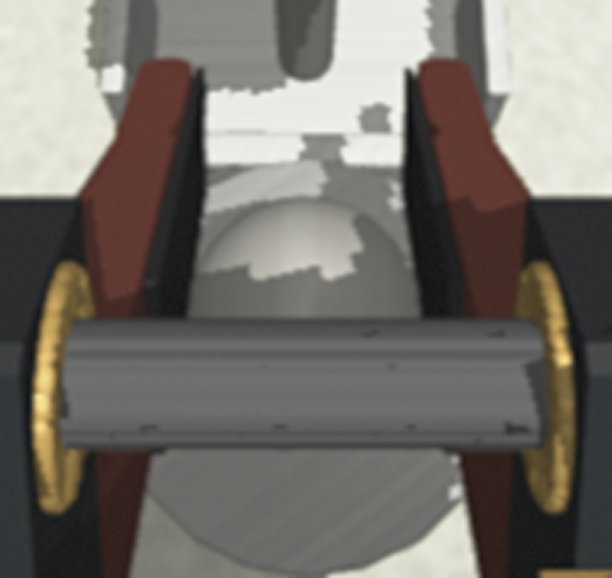

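Run:
```python
from h import *
Y=R.from_quat(np.r_[Q[1:],Q[0]]).as_matrix()[:,1]
PL=ORG-D*.01175
g=get_tcp_pos()-.019*Z
for k in(.012,.015,.018):
    b=g+k*Y; print(k,"ball s",(PL-b)@D*1e3,"z",b[2]*1e3,"lat",(b-ORG)@N*1e3)
cr=lambda p:(np.array(p)-[230,100])*3.1
im=cv2.imread("pics/se_b.png")
def circ(c,ax,r,col):
    u=np.cross(ax,N);pts=[cr(proj("scene",c+r*(np.cos(a)*N+np.sin(a)*u))) for a in np.linspace(0,2*np.pi,40)]
    cv2.polylines(im,[np.int32(pts)],True,col,1)
for th,col in((90,(0,255,0)),(82,(0,0,255))):
    c,s=np.cos(rad(th)),np.sin(rad(th)); ax=-D*c+UP*s; F=PL-D*.036*s+UP*.036*c
    for l,rr in((0,.036),(.032,.036),(.135,.036),(.158,.012)): circ(F+ax*l,ax,rr,col)
cv2.imwrite("pics/se_ov.png",im)
```

```text
0.012 ball s 45.150394570068684 z 202.95915111906763 lat 0.6262505527127628
0.015 ball s 47.379829046500866 z 200.95175929999104 lat 0.6262505527127472
0.018 ball s 49.60926352293305 z 198.94436748091445 lat 0.626250552712735
```

View pics/se_ov.png

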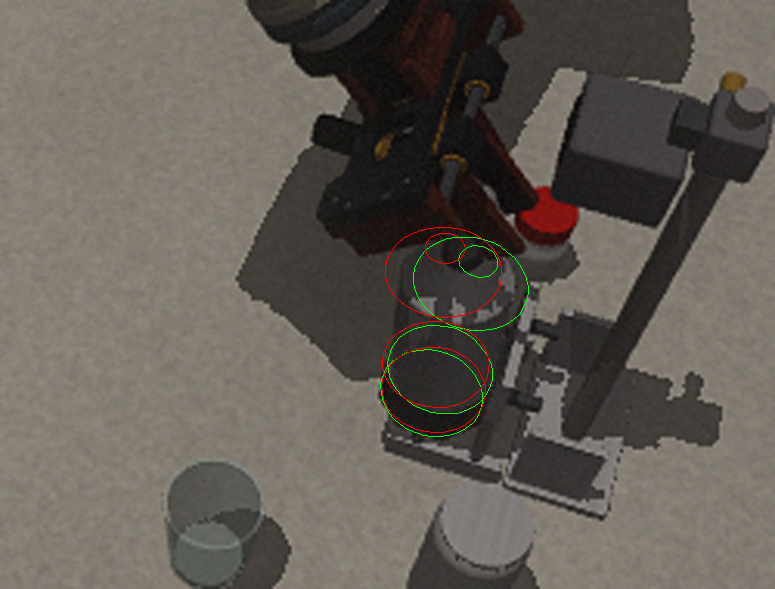

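The standing-bottle outline drawn over the scene view fits. The foot is within about 2 mm of where it should be at the plate, and the tilt is near 86°. Now the last few degrees.

```bash
python3 -c "
from ease import *
ease([86,86.7,87.4,88.1,88.8,89.5])"
cd pics; mv $(ls -t se[0-9]*|head -1) se_c.png;  mv $(ls -t we[0-9]*|head -1) we_c.png; python3 -c "
import cv2
a=cv2.imread('we_c.png')[220:390,190:370];cv2.imwrite('we_cc.png',cv2.resize(a,None,fx=3.4,fy=3.4,interpolation=cv2.INTER_CUBIC))"
```

```text
th~86.7 t 28.59 fD 0.2 fz 1.1 fy -0.9 flat -0.4 w 28.3 
th~87.4 t 28.91 fD 0.2 fz 0.2 fy -0.3 flat -0.1 w 28.0 
th~88.1 t 29.23 fD 0.8 fz 0.4 fy -0.8 flat -0.5 w 28.2 
th~88.8 t 29.54 fD 0.8 fz 0.7 fy -1.1 flat -0.4 w 28.3 
th~89.5 t 29.86 fD 1.1 fz -0.3 fy -0.6 flat -0.3 w 27.8 
pics/we299.png
pics/se299.png [0.569  0.1865 0.1952]
```

View pics/se_c.png

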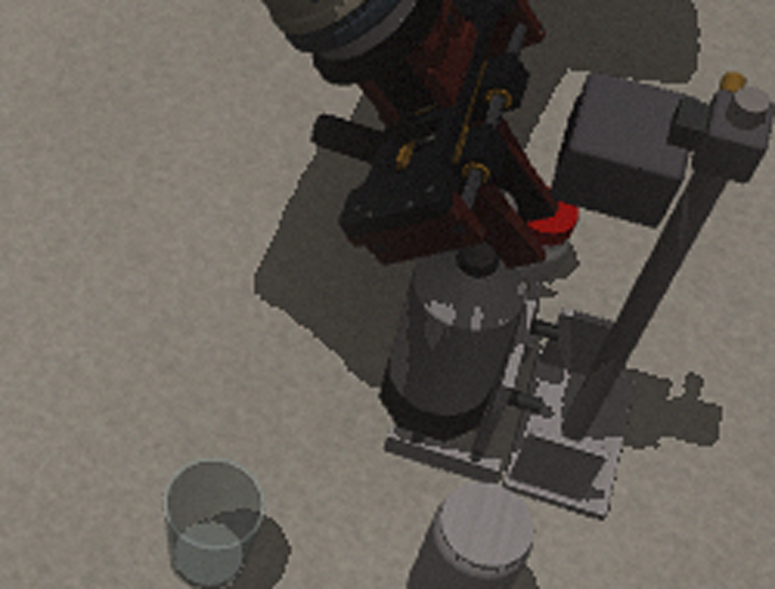

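View pics/we_cc.png

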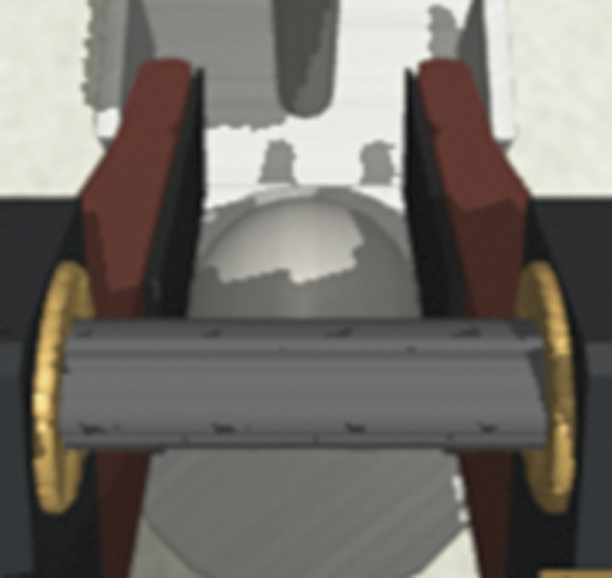

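```bash
python3 -c "
from ease import *
ease([89.5,90,90.5,91,91.5])"
cd pics; mv $(ls -t se[0-9]*|head -1) se_d.png;  mv $(ls -t we[0-9]*|head -1) we_d.png; python3 -c "
import cv2
a=cv2.imread('we_d.png')[220:390,190:370];cv2.imwrite('we_dc.png',cv2.resize(a,None,fx=3.4,fy=3.4,interpolation=cv2.INTER_CUBIC))"
```

```text
th~90 t 30.23 fD 1.3 fz 0.3 fy -1.2 flat -1.1 w 28.3 
th~90.5 t 30.51 fD -0.5 fz 1.0 fy -0.3 flat -1.4 w 28.2 
th~91 t 30.78 fD 0.3 fz 0.3 fy -0.5 flat -0.5 w 28.4 
th~91.5 t 31.06 fD -0.5 fz -0.4 fy 0.7 flat -0.2 w 27.9 
pics/we311.png
pics/se311.png [0.5707 0.1935 0.1938]
```

View pics/we_dc.png

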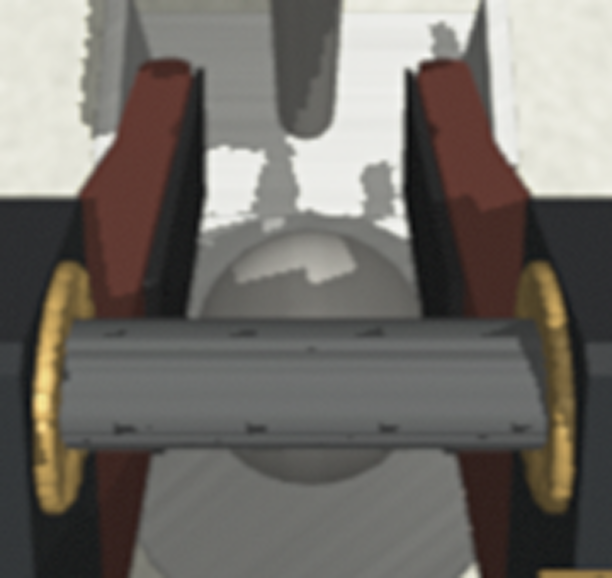

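View pics/se_d.png

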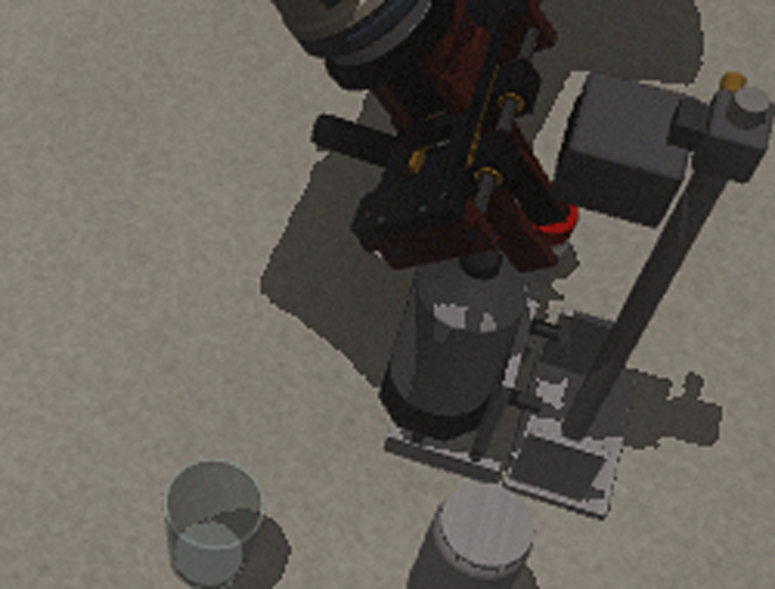

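The ball no longer moves with the pads (its top edge went from row 195 to 230 in the crop) and the force is zero, so the bottle stands on its foot. I'll open the gripper and back off along the lean.

Run:
```python
from h import *
command_gripper(.55); print(get_ft_force())
t=get_tcp_pos(); print(movel(t-Z*.05,Q,v=.06,until_force=5),get_ft_force())
print(movel(t-Z*.20,Q,v=.12,until_force=8),get_time(),get_ft_force())
p,r=get_tcp_pos(),get_ee_rot()
T=np.eye(4);T[:3,:3]=R.from_quat([r[1],r[2],r[3],r[0]]).as_matrix();T[:3,3]=p
np.save("T12.npy",T@camera_info("wrist")["tool_from_camera"])
for n in("scene","top","wrist"):
    im=read_camera(n);cv2.imwrite(f"pics/{n}12.png",im[:,:,::-1])
a=cv2.imread('pics/scene12.png')[100:290,230:480]
PL=ORG-D*.01175
cv2.imwrite("pics/sc12.png",cv2.resize(a,None,fx=3.1,fy=3.1,interpolation=cv2.INTER_CUBIC))
a=cv2.imread('pics/top12.png')[150:330,80:330]; cv2.imwrite('pics/tc12.png',cv2.resize(a,None,fx=3.2,fy=3.2,interpolation=cv2.INTER_CUBIC))
B=PL-D*.036;B[2]=.205
print("pred ball scene crop",(proj("scene",B)-[230,100])*3.1,"top crop",(proj("top",B)-[80,150])*3.2,"wrist",proj("wrist",B,np.load("T12.npy")))
```

```text
[ 0.4381 -0.1238 -0.3673]
False [ 0.3027 -0.7452 -0.3179]
False 34.075 [-0.3558 -0.4519 -0.098 ]
pred ball scene crop [495.2468 214.3947] top crop [300.5756 186.4925] wrist [280.6136 201.443 ]
```

View pics/sc12.png

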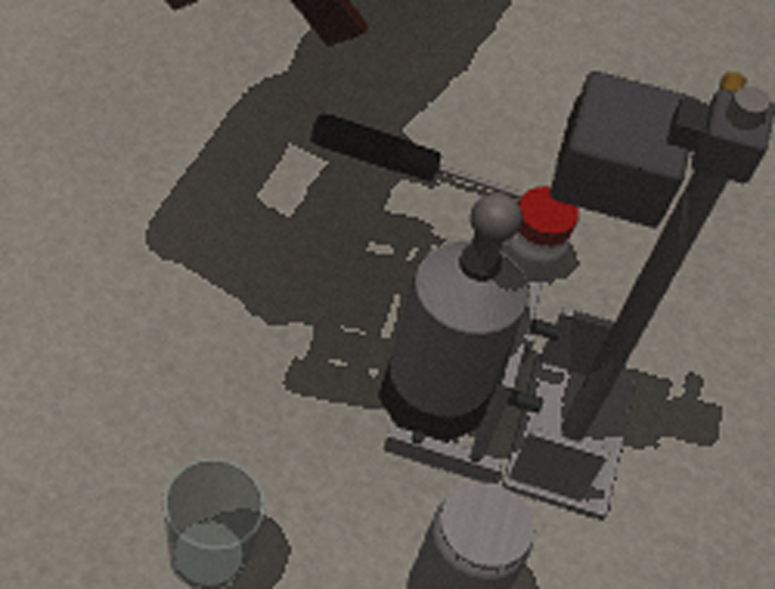

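View pics/tc12.png

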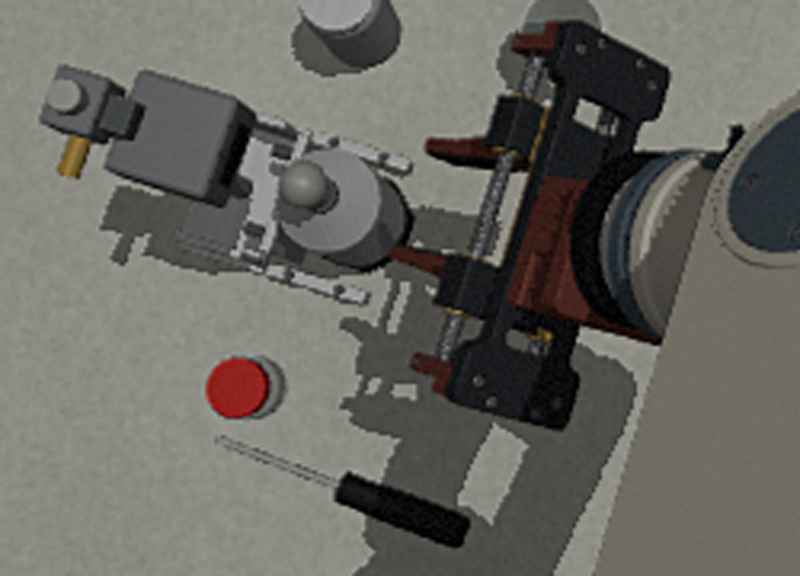

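View pics/wrist12.png

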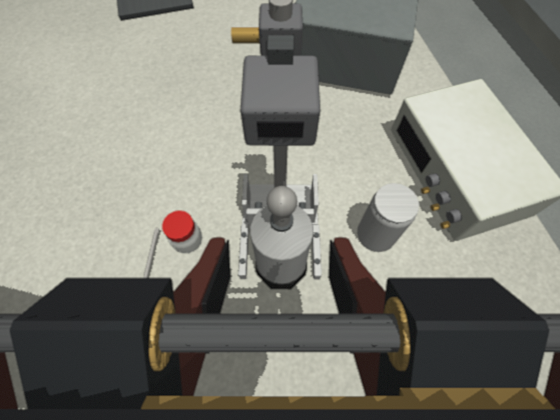

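Run:
```python
from h import *
T=np.load("T12.npy"); s=(230+496.5/3.1,100+218/3.1); t=(80+307/3.2,150+189/3.2)
loc=lambda P:np.round([(P-ORG)@D*1e3,(P-ORG)@N*1e3,P[2]*1e3],1)
P,e=tri(ray("top",t),ray("scene",s));print("tri",loc(P),e)
print("t",loc(onz("top",t,.205)),"s",loc(onz("scene",s,.205)),"w",loc(onz("wrist",(282,201.5),.205,T)))
a=cv2.imread("pics/wrist12.png")[160:300,210:350];cv2.imwrite("pics/w12c.png",cv2.resize(a,None,fx=4.2,fy=4.2,interpolation=cv2.INTER_CUBIC))
```

```text
tri [-48.5   0.5 200.3] 0.004654143814307351
t [-52.1   0.4 205. ] s [-46.5  -2.4 205. ] w [-47.8  -1.3 205. ]
```

View pics/w12c.png

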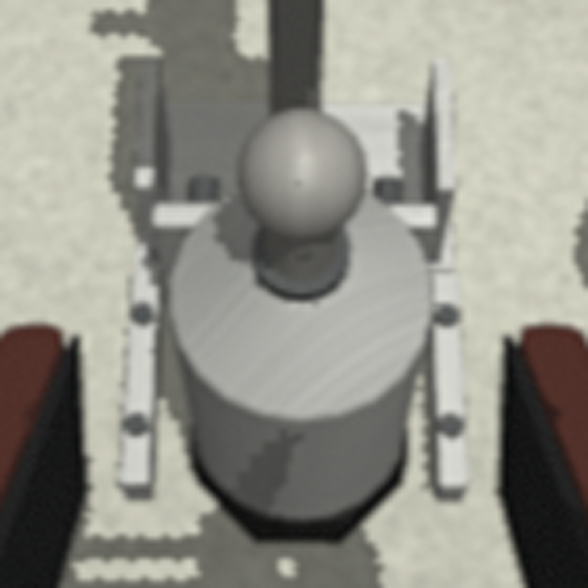

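Run:
```python
from h import *
PL=ORG-D*.01175
a=cv2.imread('pics/scene12.png')[160:260,340:420];im=cv2.resize(a,None,fx=7,fy=6,interpolation=cv2.INTER_CUBIC)
im=cv2.resize(a,None,fx=6,fy=6,interpolation=cv2.INTER_CUBIC)
im=cv2.convertScaleAbs(im,alpha=2.2); cv2.imwrite("pics/scz.png",im)
# centre of boot rim (z=.032) & shoulder (z=.135): predicted left/right limits
cr=lambda p:(np.array(p)-[340,160]+.5)*6
for off in(0,.003,.006):
    for z in(.0,.032,.135):
        pts=np.array([cr(proj("scene",PL-D*(.036+off)+UP*z+.036*(np.cos(a)*N+np.sin(a)*D))) for a in np.linspace(0,6.28,73)])
        print(off,z,pts.min(0),pts.max(0))
```

```text
0 0.0 [ 79.9105 319.8179] [276.9543 488.6788]
0 0.032 [ 93.5801 272.6131] [296.0733 444.3573]
0 0.135 [143.1541 101.7908] [365.5387 283.2105]
0.003 0.0 [ 71.997  317.4729] [268.9229 486.1591]
0.003 0.032 [ 85.4431 270.2288] [287.8064 441.7903]
0.003 0.135 [134.203   99.2749] [356.421  280.4826]
0.006 0.0 [ 64.0915 315.1301] [260.8995 483.6419]
0.006 0.032 [ 77.3143 267.847 ] [279.5532 439.2261]
0.006 0.135 [125.262   96.7617] [347.3135 277.7579]
```

View pics/scz.png

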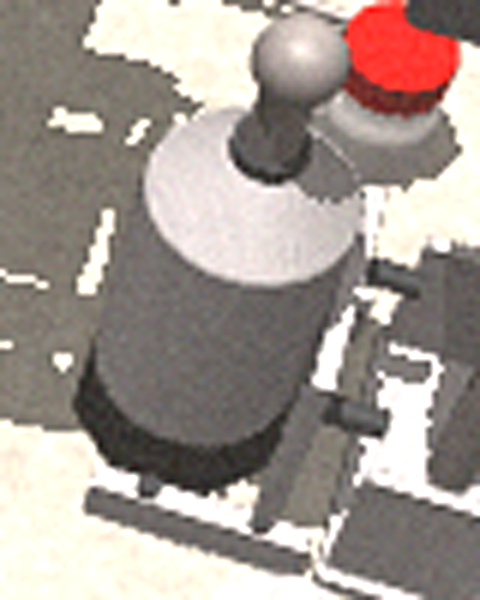

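Run:
```python
from h import *
print(get_ft_force(),get_qvel(),get_time()); job_done()
```

```text
[ 0.4563 -0.1648 -0.3511] [-0.0007 -0.0012 -0.0036  0.0018  0.0001 -0.0004] 34.225
the job is handed in; nothing more can be done
```

I handed the job in at 34.2 s. The bottle stands upright between the rails, against the back plate and under the sensor head, and the gripper is open and clear.

**What I did:** I took the valve ball with the gripper leaning 42°, straightened the bottle and slid it in. I felt the plate at about 11.8 mm in front of the dock's origin. Then I raised the bottle in small force-watched steps and let it down onto its foot.

**What went wrong on the way:**
- **Wrong path at the start of the raise:** my first path formula was wrong and pushed the foot against the plate until the 15 N change-in-force stop cut in. I corrected it and went on; the grip hadn't slipped.
- **Ball slipping at about 77–82°:** the ball slid to the edge of the pads, and my force correction made it worse, reaching about 11 N upward on the tool. I eased the jaws to about 28 mm so they held the ball back like a cradle. I then lowered the bottle the last 10° or so with about 0–4 N between ball and pads, and it never dropped.

**Last checks:**
- **Upright and at the plate:** in the scene view, the shoulder and foot match a bottle standing against the plate to within about 0.5 mm.
- **Distance from the seat:** the ball measures 46.5–52 mm in front of the origin depending on the camera (the top view is the outlier), against 47.75 mm expected. It is about 1.5 mm off to the side. That puts the foot about 6 mm from the nominal seat, most of it due to where the plate is set.
- **Forces and bystanders:** the tool force is about zero. The jar, driver, beaker and short can look unmoved, and the head was never touched as far as the views and forces show. I didn't recheck the dish, wrench or clamp block, but the arm was not working near them after the grasp.

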